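# Hold the fitting sample vial down in the vortex mixer

### The job

Of the four capped vials in the white tray, take the one that fits closely into the cup on top of the blue vortex mixer (the others are too narrow or too wide), stand it upright on the floor of the cup, and push it straight down so that the spring-loaded cup sits 6 mm below its rest height, half way down its travel. Finish while still holding the vial and keeping the cup pressed there; do not let go. Leave the other vials and the loose things on the bench where they are.

Things in the scene. Friction and masses are not known exactly. Their poses are not given: they have to be found in the camera images.
- sample_vial: the vial that fits: capped amber glass vial, round, 30 mm in diameter over both body and blue screw cap, 85 mm tall (body to 59 mm, a 2 mm gap at the neck, cap from 61 to 85 mm), about 50 to 100 g. Origin at the centre of its underside, z up along its axis
- narrow_vial_1: look-alike vial, too narrow: 24 mm in diameter, 85 mm tall, otherwise the same; origin at the centre of its underside. Leave it standing
- narrow_vial_2: second too-narrow look-alike, same as narrow_vial_1. Leave it standing
- wide_vial: look-alike vial, too wide for the cup: 36 mm in diameter, 85 mm tall, otherwise the same; origin at the centre of its underside. Leave it standing
- tray: shallow white tray fixed to the bench, 95 mm (x) by 320 mm (y), walls 18 mm high and 5 mm thick, inner floor 5 mm above the bench. The four vials stand in it in one row along its y axis, about 75 mm apart, in any order. Origin at the centre of its underside
- mixer: blue vortex mixer fixed to the bench, 170 mm (x) by 145 mm (y), housing 112 mm high, a dial panel on its -x face. Origin at the centre of its underside, directly below the cup; z up. At rest the cup's rim is 160 mm above the bench
- cup_floor (a point): centre of the inner floor of the black rubber cup on top of the mixer, on which the vial stands; 135 mm above the bench at rest, moves down with the cup; z up. The bore is 33 mm in diameter and 25 mm deep in all, its top 8 mm flaring to 41 mm at the rim
- cup_mouth (a point): centre of the cup's mouth at rim height, 25 mm above cup_floor; moves with the cup
- cup (a joint): how far the cup is pressed straight down, in m: 0 at rest (spring up), 0.012 at its bottom stop. A spring resists: about 2.8 N starts it moving, then 0.9 N more for each mm (about 8 N at 6 mm, 14 N at the stop). The cup springs back when let go; a vial's weight alone does not move it
- beaker: empty glass beaker, 70 mm across, 90 mm tall, on the far side of the bench near its middle; bystander, origin at the centre of its underside
- reagent_jar: amber jar with a blue cap, 68 mm across, 120 mm tall, beyond the mixer; bystander, origin at the centre of its underside
- loose_cap: loose blue screw cap lying open side up, 32 mm across, 16 mm high, on the robot's side of the gap between mixer and tray; bystander, origin at the centre of its underside
- marker: black marker pen, 125 mm long (its y axis), 12 mm thick, lying beyond the tray; bystander, origin at the centre of its underside

How it is judged:
By the outcome, as a careful person would: the job done as asked, in the order asked, and still so for the second after the job is handed in, while the arm keeps its last pose, push and grip.
It also fails if it takes over 38 s, if anything falls off the work surface, if the arm or the gripper's body presses on something with over 40 N, if the wrist force passes 120 N, or if a joint passes its speed limit or range.

### The arm

A 6-joint arm with a two-finger parallel gripper is mounted at the origin on the work surface. World frame = base frame: x ahead of the robot, y to its left, z up, the work surface at z = 0. Lengths are in mm, angles in rad, forces in N, time in s.
With the tool pointing down it reaches from about 300 to 775 mm from the base axis. Payload 14.6 kg.
Tool frame: the origin (TCP) lies on the front face of the gripper's body, between the roots of the fingers; the fingertips stand 97 mm ahead of it and the grasp point (between the pads) lies 78 mm ahead of it; z points along the fingers, y is the line along which they close (so a half turn about z gives the same grasp; the last joint's range is limited). The gripper opens to 94 mm and grips with 3 to 60 N. Pads are 16 mm wide; open, the fingers measure 119 mm over their backs; the gripper's body (75 mm by 177 mm) begins 78 mm behind the grasp point.
Start: joints at [1.126, 0.3, 1.521, -0, 1.321, -0.067], TCP at [202.879, 511.205, 302.646] pointing down, gripper open.
Joint ranges: [-3.03, 3.03], [-0.79, 2.21], [0.23, 2.52], [-1.04, 4.18], [0, 3.07], [-2.55, 2.55]. Speed limits (rad/s): [2.22, 2.22, 2.57, 3.14, 3.14, 3.14].

### API

Orientations are given as [roll, pitch, yaw] about the fixed x, y, z axes, in that order (R = Rz(yaw) Ry(pitch) Rx(roll)).
In Python, from cell import * gives the robot as it stands.
- The arm moves only by the tool carry_out, never from a script. Its arguments are lists of equal length, an entry for each row: "slide": the shift along the world's x, y, z scaled (see below), a list of three; "dr": the turn, a rotation vector about the world's x, y, z scaled (see below), a list of three; "gripper": the opening in per cent of the stroke, from 0 (shut) to 100 (fully open). A call has 1 to 10 rows; each row is the pose to reach, as a shift and turn from the pose commanded when the call began, turning the shorter way round; what a row does not reach only later rows make up. The controller multiplies each number of a shift by 0.25 m and each number of a turn by 360 degrees. A row lasts 1/12 s, in which the tool goes at most 41.7 mm and 7.16 degrees, less where a joint would pass 70% of its speed; a pose out of reach is approached as far as the arm can. A call with a number of a shift or a turn outside -1 to 1 is refused whole. A call with a gripper value outside its range is refused whole. The fingers move at their own pace and stop on an object; "newtons" is the grip in N (left out, the last holds). Time passes only in rows, so rows that repeat a pose let the fingers close. It gives the time, the measured TCP pose, the force, the opening and the grip force at its end, in the units of the state.
- read_state(): the state, without advancing time (a new reading comes with each control period).
- camera(name): name is "scene" or "side" or "wrist"; returns the picture (480x640x3 uint8, red, green, blue); there is no depth.
- camera_model(name): a dict with "vfov" (degrees; the focal length in pixels is half the picture's height over the tangent of half this angle, whatever the lens; pixels are square), "cx", "cy" (the principal point, pixels), "R" (3x3) and "t" (3): a world point X has camera coordinates R X + t. Camera axes: x right, y down, z forward; pixel columns grow to the right and rows downward; lengths in mm; the calibration is good to about 2 mm. A picture is of the moment at which its call begins: read the wrist's pose just before it. camera_model takes no time and is no camera call; for the wrist camera it gives the pose at the moment of the call.
- sign_off(): hands the job in; it is judged then, once.
The state is a dict: "clock": time; "joints": joint angles; "qd": joint speeds; "effort": joint torques, N m; "eef_pos": TCP position; "eef_rot": TCP orientation; "wrist_force": force on the tool from outside, world axes, zero at the start; "moment": the same for the moment, N m; "finger_gap": finger opening in mm; "finger_force": force on a finger pad.
Only numpy, scipy, OpenCV 4.12 (cv2) and the standard library are available. Lean on these libraries where they do the work, as an engineer would, in place of code of your own. Each camera call takes 0.05 s, during which the arm holds its last target. There are 200 camera calls.

## Working session

There is one attempt and no reset: what is moved stays moved. The work goes in short steps, Python scripts to look and compute and a tool call to move; the robot and the scene stay as the last step left them, time stands still between calls to the robot, and variables do not carry over. Pictures are saved under pics/ and viewed, at most 10 in all, crops included, and the job is handed in when it is done.

Besides the shell and the picture viewer there is one more tool, called after "Call:" by a JSON object that holds its "fn" and its "kwargs". carry_out: Moves the arm, as the interface text tells. Its arguments: {"type":"object","properties":{"slide":{"type":"array","items":{"type":"array","items":{"type":"number","minimum":-1,"maximum":1}}},"dr":{"type":"array","items":{"type":"array","items":{"type":"number","minimum":-1,"maximum":1}}},"gripper":{"type":"array","items":{"type":"number"}},"newtons":{"type":"number"}},"required":["slide","dr","gripper"]}

```bash
mkdir -p pics
python3 - <<'E'
from cell import *
import cv2, numpy as np, json
s=read_state(); print({k:np.round(v,3).tolist() for k,v in s.items()})
for n in ("scene","side","wrist"):
    m=camera_model(n); print(n,{k:np.round(v,4).tolist() for k,v in m.items()})
    cv2.imwrite(f"pics/{n}0.png",camera(n)[:,:,::-1])
E
```

```text
{'clock': 0.0, 'joints': [1.126, 0.301, 1.522, -0.0, 1.321, -0.067], 'qd': [0.002, 0.0, -0.001, 0.001, -0.0, 0.001], 'effort': [0.001, -53.181, -35.274, 0.071, 0.024, -0.0], 'eef_pos': [202.816, 511.075, 302.069], 'eef_rot': [-3.14, -0.0, 2.764], 'wrist_force': [-0.116, 0.831, -0.169], 'moment': [-0.025, 0.032, 0.001], 'finger_force': 0.0, 'finger_gap': 93.846}
scene {'vfov': 57.5134, 'cx': 327.5734, 'cy': 238.0889, 'R': [[-0.5996, 0.8003, 0.0025], [0.5958, 0.4485, -0.6663], [-0.5344, -0.398, -0.7457]], 't': [314.4033, -274.188, 1180.1589]}
side {'vfov': 50.3608, 'cx': 320.4553, 'cy': 229.5529, 'R': [[0.699, -0.7148, 0.019], [-0.3898, -0.4032, -0.8279], [0.5995, 0.5713, -0.5605]], 't': [-388.5907, 361.5988, 565.9926]}
wrist {'vfov': 67.103, 'cx': 315.2423, 'cy': 242.9957, 'R': [[0.3682, 0.9297, -0.0008], [0.8978, -0.3553, 0.2601], [0.2415, -0.0965, -0.9656]], 't': [-551.1145, -28.7253, 390.1013]}
```

View pics/scene0.png

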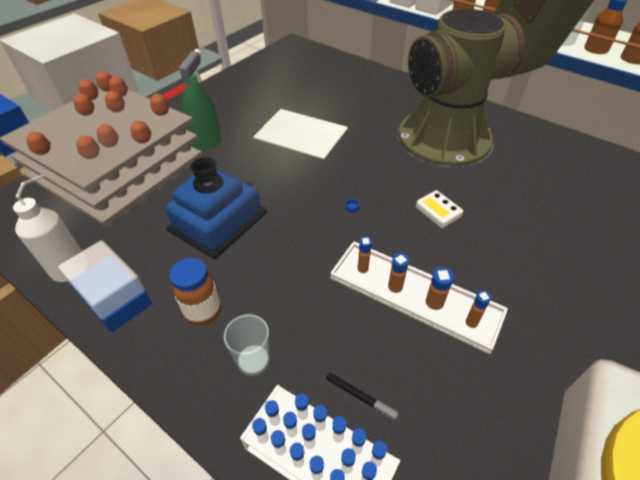

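View pics/side0.png

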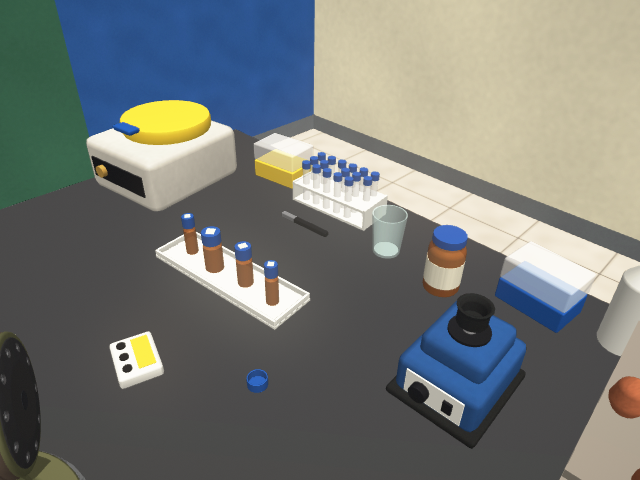

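View pics/wrist0.png

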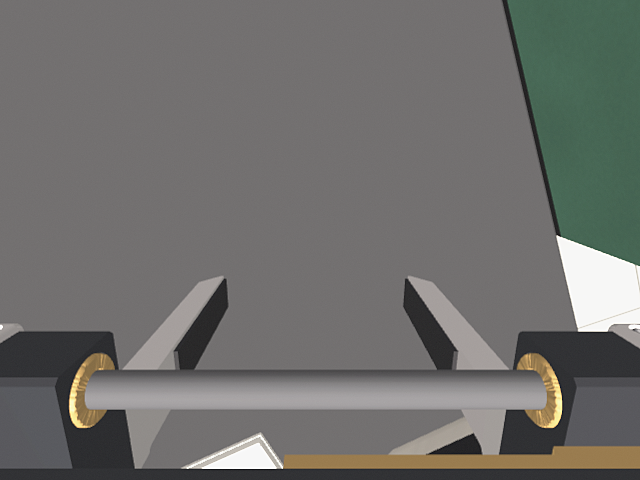

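Scene and side show the four vials. From the far end in side view the caps are at (188,218) narrow, (211,235) wide, (244,250) middle and (271,267) narrow. In the scene view the same vials are at (482,298), (442,275), (400,260) and (365,243). The cup is at scene (205,165) and side (474,303). The wrist view shows only bench and the open fingers.

```bash
cat > h.py <<'E'
import numpy as np, cv2
from cell import *
def ray(m,px):
    f=240/np.tan(np.radians(m["vfov"]/2)); R=np.array(m["R"]);t=np.array(m["t"])
    d=R.T@np.array([(px[0]-m["cx"])/f,(px[1]-m["cy"])/f,1]); return -R.T@t,d/np.linalg.norm(d)
def onz(m,px,z):
    c,d=ray(m,px); return c+d*(z-c[2])/d[2]
def tri(ms,pxs):
    A=np.zeros((3,3));b=np.zeros(3);rs=[ray(m,p) for m,p in zip(ms,pxs)]
    for c,d in rs:
        P=np.eye(3)-np.outer(d,d);A+=P;b+=P@c
    X=np.linalg.solve(A,b); return X,[np.linalg.norm(np.cross(X-c,d)) for c,d in rs]
def blobs(mask,amin=15):
    n,_,st,ce=cv2.connectedComponentsWithStats(mask.astype(np.uint8))
    return [(ce[i],st[i]) for i in range(1,n) if st[i][4]>=amin]
E
python3 - <<'E'
from h import *
for n,box in (("scene",(340,225,500,320)),("side",(170,205,290,285))):
    m=camera_model(n); im=cv2.imread(f"pics/{n}0.png"); hsv=cv2.cvtColor(im,cv2.COLOR_BGR2HSV)
    x0,y0,x1,y1=box; s=hsv[y0:y1,x0:x1]
    print(n)
    for c,st in blobs((s[...,0]>100)&(s[...,0]<130)&(s[...,1]>120)&(s[...,2]>50)):
        print(" cap",c+[x0,y0],st)
    for c,st in blobs((s[...,1]<60)&(s[...,2]>200),12):
        print(" white",np.round(c+[x0,y0],1),st,np.round(onz(m,c+[x0,y0],90),1) if st[4]<200 else '')
cs=[]
for n,b in (("scene",(165,145,245,205)),("side",(435,285,515,345))):
    im=cv2.imread(f"pics/{n}0.png")[b[1]:b[3],b[0]:b[2]].astype(float)
    cs.append(cv2.resize(np.clip((im/255)**.45*255,0,255).astype(np.uint8),None,fx=5,fy=5,interpolation=cv2.INTER_CUBIC))
cv2.imwrite("pics/cup.png",np.hstack(cs))
E
```

```text
scene
 cap [365.01834862 245.63302752] [ 19  12  13  16 109]
 cap [399.71270718 263.3480663 ] [ 53  28  16  20 181]
 cap [441.81625442 279.16961131] [ 92  42  22  23 283]
 cap [481.69863014 300.2260274 ] [135  65  16  18 146]
 white [365.5 240.5] [23 13  6  6 32] [510.4  77.   90. ]
 white [402.  288.1] [   0   17  134   78 3496] 
 white [381.2 254.5] [31 25 21 10 54] [521.5 118.2  90. ]
 white [400.5 259. ] [56 30 10  9 60] [509.6 151.3  90. ]
 white [419.7 271.3] [68 41 24 12 61] [513.4 192.2  90. ]
 white [443.2 274.6] [98 45 12 10 92] [495.3 228.3  90. ]
 white [463.3 290.2] [112  60  24  12  62] [504.6 270.2  90. ]
 white [483.8 295.7] [140  67   9   8  43] [494.4 302.4  90. ]
 white [494.8 304. ] [150  77  10   6  26] [498.9 323.5  90. ]
 white [490.8 313.8] [141  81  19  14 196] [520.7 325.8  90. ]
side
 cap [187.67549669 221.33112583] [ 11   8  14  16 151]
 cap [210.54676259 237.18705036] [ 31  21  20  21 278]
 cap [243.13488372 251.40930233] [ 65  36  16  20 215]
 cap [270.90131579 270.03289474] [ 94  56  14  18 152]
 white [186.8 215.6] [14  9  7  4 24] [493.4 301.8  90. ]
 white [209.9 230.6] [35 23 11  6 51] [495.2 228.7  90. ]
 white [198.  233.5] [26 27  5  4 12] [474.  235.9  90. ]
 white [176.4 239.1] [ 0 30 14 10 36] [436.  247.9  90. ]
 white [204.3 264.6] [   0   33   68   47 1425] 
 white [242.3 245.3] [68 38 10  6 43] [509.  150.8  90. ]
 white [228.2 249.9] [52 41 13  9 30] [482.6 156.8  90. ]
 white [257.4 265.7] [82 57 12  8 28] [490.5  86.9  90. ]
 white [270.1 263.4] [97 56  7  5 28] [509.9  76.8  90. ]
 white [183.2 271.2] [ 9 63 10  7 15] [393.6 160.9  90. ]
 white [258.1 277.6] [ 83  64  12  16 156] [471.2  62.   90. ]
 white [283.7 280. ] [108  71  12   9  30] [497.   28.3  90. ]
 white [200.5 281.8] [27 74  9  6 13] [398.3 118.4  90. ]
```

View pics/cup.png

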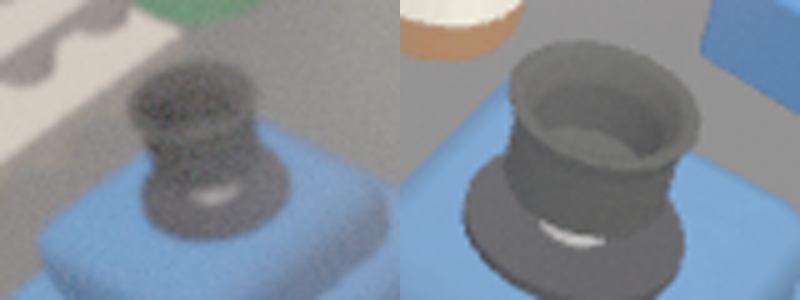

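The crop shows the cup rim as an ellipse. Its centre is near crop (193,98) in the scene half, which is scene (203.2,164.2). In the side half it is near (605,105), which is side (475.5,305.6). I'll triangulate that.

Run:
```python
from h import *
a,b=camera_model("scene"),camera_model("side")
p,q=(203.2,164.2),(475.5,305.6)
print(tri([a,b],[p,q]),onz(a,p,160),onz(b,q,160))
print("cap",onz(b,(257,381),8), "jar",onz(b,(450,238),120),"beaker",onz(b,(389,212),90))
# mixer yaw: base front edge in side view
for px in ((389,388),(474,440),(524,374)): print(onz(b,px,3))
s=read_state(); print(s["eef_pos"],s["eef_rot"])
```

```text
(array([ 589.13475365, -253.60740583,  159.56674586]), [np.float64(0.4344601067275487), np.float64(0.4344601067275327)]) [ 589.30490542 -252.64559514  160.        ] [ 589.08489541 -254.04023636  160.        ]
cap [375.73339856 -43.46955935   8.        ] jar [ 755.2788114  -116.07324725  120.        ] beaker [786.09220341  38.06673507  90.        ]
[ 509.45510764 -188.47374073    3.        ]
[ 523.09553459 -323.59936106    3.        ]
[ 679.09965795 -319.47973533    3.        ]
[202.85206225 511.11380976 302.22031276] [-3.14074042e+00 -7.23356635e-05  2.76372510e+00]
```

Call:
{"fn": "carry_out", "kwargs": {"slide": [[0.84,-0.96,0],[0.84,-0.96,0],[0.84,-0.96,0],[0.84,-0.96,0],[0.84,-0.96,0],[0.84,-0.96,0],[0.84,-0.96,0],[0.84,-0.96,0],[0.84,-0.96,0],[0.84,-0.96,0]], "dr": [[0,0,-0.18],[0,0,-0.18],[0,0,-0.18],[0,0,-0.18],[0,0,-0.18],[0,0,-0.18],[0,0,-0.18],[0,0,-0.18],[0,0,-0.18],[0,0,-0.18]], "gripper": [100,100,100,100,100,100,100,100,100,100]}}

```text
clock: 0.98
eef_pos: [413.6, 270.1, 302.4]
eef_rot: [-3.141, 0.0, 1.624]
wrist_force: [-0.3, 0.4, -0.4]
finger_gap: 94.0
finger_force: 0.0
```

Call:
{"fn": "carry_out", "kwargs": {"slide": [[0.383,-0.48,0],[0.383,-0.48,0],[0.383,-0.48,0],[0.383,-0.48,0],[0.383,-0.48,0],[0.383,-0.48,0],[0.383,-0.48,0]], "dr": [[0,0,0],[0,0,0],[0,0,0],[0,0,0],[0,0,0],[0,0,0],[0,0,0]], "gripper": [100,100,100,100,100,100,100]}}

```text
clock: 1.57
eef_pos: [508.1, 152.1, 302.5]
eef_rot: [-3.141, -0.0, 1.636]
wrist_force: [-0.8, -0.0, -0.7]
finger_gap: 93.6
finger_force: 0.0
```

Run:
```python
from h import *
s=read_state(); m=camera_model("wrist"); im=camera("wrist"); cv2.imwrite("pics/w1.png",im[:,:,::-1])
print(s["eef_pos"],s["eef_rot"],s["wrist_force"],{k:np.round(v,3).tolist() for k,v in m.items()})
for c,st in blobs((im.min(2)>190)&(im.max(2)-im.min(2)<30),30): print(c,st,np.round(onz(m,c,90),1))
f=240/np.tan(np.radians(m["vfov"]/2));X=np.array(m["R"])@[509.3,151,90]+m["t"];print(f*X[:2]/X[2]+[m["cx"],m["cy"]])
```

```text
[508.1183878  152.09572088 302.46181474] [-3.14104893e+00 -1.45499166e-04  1.63597642e+00] [-0.76842435 -0.03135455 -0.65886514] {'vfov': 67.103, 'cx': 315.242, 'cy': 242.996, 'R': [[0.998, 0.066, -0.0], [0.064, -0.964, 0.26], [0.017, -0.259, -0.966]], 't': [-518.866, 88.026, 421.489]}
[301.569161     7.21315193] [255   3  94   9 441] [488.9 323.1  90. ]
[353.06460674 170.76896067] [ 324    3   35  325 1424] [536.4 210.9  90. ]
[263.44025662 165.12590217] [ 249    8   30  322 1247] [464.8 210.6  90. ]
[308.10619647 159.18549118] [  256    12    98   310 19850] [500.  217.5  90. ]
[310.25096525  39.2972973 ] [300  28  21  23 259] [496.4 302.9  90. ]
[610.33325093 173.12954265] [ 583   73   57  194 4045] [741.8 222.6  90. ]
[305.6563786  144.09053498] [292 129  29  31 486] [497.4 228.9  90. ]
[630.00636267 235.95811241] [ 613  142   27  144 1886] [772.6 172.8  90. ]
[ 82.22678718 233.18898932] [  49  191   74   90 2434] [315.4 144.9  90. ]
[316.93680297 240.28996283] [307 230  21  21 269] [511.4 151.8  90. ]
[312.56028369 320.67375887] [305 313  16  16 141] [512.5  77.5  90. ]
[290.37681159 327.05797101] [280 326  23   4  69] [493.   69.9  90. ]
[314.34630236 240.99555584]
```

View pics/w1.png

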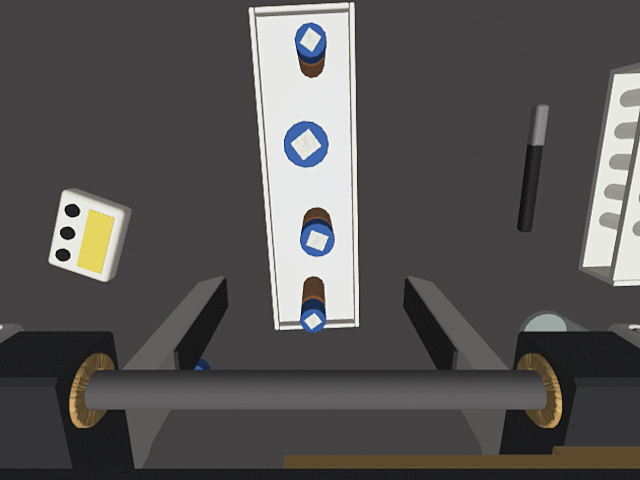

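The wrist view shows the target vial (cap at (317,240)) between the wide one (305,144) and a narrow one (312,321). It is centred between the fingers. I'll descend.

Call:
{"fn": "carry_out", "kwargs": {"slide": [[0.006,0,-0.1],[0.006,0,-0.2],[0.006,0,-0.3],[0.006,0,-0.4],[0.006,0,-0.5],[0.006,0,-0.57],[0.006,0,-0.63],[0.006,0,-0.63],[0.006,0,-0.63],[0.006,0,-0.63]], "dr": [[0,0,0],[0,0,0],[0,0,0],[0,0,0],[0,0,0],[0,0,0],[0,0,0],[0,0,0],[0,0,0],[0,0,0]], "gripper": [100,100,100,100,100,100,100,100,70,60], "newtons": 30}}

```text
clock: 2.45
eef_pos: [510.3, 151.9, 146.3]
eef_rot: [3.14, -0.0, 1.634]
wrist_force: [-0.4, 0.3, -0.9]
finger_gap: 83.9
finger_force: 0.0
```

Call:
{"fn": "carry_out", "kwargs": {"slide": [[0,0,0],[0,0,0],[0,0,0],[0,0,0],[0,0,0],[0,0,0],[0,0,0],[0,0,0],[0,0,0],[0,0,0]], "dr": [[0,0,0],[0,0,0],[0,0,0],[0,0,0],[0,0,0],[0,0,0],[0,0,0],[0,0,0],[0,0,0],[0,0,0]], "gripper": [50,45,40,36,33,30,25,20,15,10]}}

```text
clock: 3.28
eef_pos: [510.1, 151.2, 145.1]
eef_rot: [-3.142, 0.0, 1.633]
wrist_force: [0.4, 0.5, 1.2]
finger_gap: 29.5
finger_force: 30.0
```

Call:
{"fn": "carry_out", "kwargs": {"slide": [[0,0,0.02],[0,0,0.06],[0,0,0.12],[0,0,0.2],[0,0,0.32],[0,0,0.46],[0,0,0.6],[0,0,0.72],[0,0,0.8],[0,0,0.8]], "dr": [[0,0,0],[0,0,0],[0,0,0],[0,0,0],[0,0,0],[0,0,0],[0,0,0],[0,0,0],[0,0,0],[0,0,0]], "gripper": [0,0,0,0,0,0,0,0,0,0], "newtons": 40}}

```text
clock: 4.12
eef_pos: [510.5, 151.3, 350.6]
eef_rot: [3.134, -0.001, 1.633]
wrist_force: [-0.2, 0.8, -1.3]
finger_gap: 29.1
finger_force: 40.0
```

Call:
{"fn": "carry_out", "kwargs": {"slide": [[0.02,-0.1,0],[0.04,-0.2,0],[0.06,-0.3,0],[0.08,-0.4,0],[0.1,-0.5,0],[0.12,-0.6,0],[0.14,-0.7,0],[0.15,-0.76,0],[0.16,-0.8,0],[0.16,-0.8,0]], "dr": [[0,0,0],[0,0,0],[0,0,0],[0,0,0],[0,0,0],[0,0,0],[0,0,0],[0,0,0],[0,0,0],[0,0,0]], "gripper": [0,0,0,0,0,0,0,0,0,0]}}

```text
clock: 4.95
eef_pos: [550.1, -50.2, 344.6]
eef_rot: [-3.141, -0.0, 1.631]
wrist_force: [0.0, 0.6, -1.3]
finger_gap: 29.2
finger_force: 40.0
```

Call:
{"fn": "carry_out", "kwargs": {"slide": [[0.02,-0.1,0],[0.04,-0.2,0],[0.06,-0.3,0],[0.08,-0.4,0],[0.1,-0.5,0],[0.12,-0.6,0],[0.14,-0.7,0],[0.156,-0.78,0],[0.156,-0.82,0],[0.156,-0.82,0]], "dr": [[0,0,0],[0,0,0],[0,0,0],[0,0,0],[0,0,0],[0,0,0],[0,0,0],[0,0,0],[0,0,0],[0,0,0]], "gripper": [0,0,0,0,0,0,0,0,0,0]}}

```text
clock: 5.78
eef_pos: [589.1, -254.4, 344.5]
eef_rot: [-3.141, -0.0, 1.632]
wrist_force: [-0.2, -0.2, -0.7]
finger_gap: 29.4
finger_force: 40.0
```

Run:
```python
from h import *
for i in range(4): s=read_state(); camera("wrist")
print(s["eef_pos"],s["eef_rot"],s["wrist_force"],s["finger_gap"])
cs=[]
for n,x,y in (("scene",150,95),("side",400,220)):
    im=camera(n)[:,:,::-1]; cv2.imwrite(f"pics/{n}1.png",im); m=camera_model(n)
    f=240/np.tan(np.radians(m["vfov"]/2))
    for P in ([589.1,-253.6,160],[589.1,-253.6,205],[589.1,-253.6,290]):
        X=np.array(m["R"])@P+m["t"];print(n,f*X[:2]/X[2]+[m["cx"],m["cy"]])
    c=(np.clip((im[y:y+120,x:x+130]/255.)**.5*255,0,255)).astype(np.uint8)
    cs.append(cv2.resize(c,(390*1,360),interpolation=cv2.INTER_CUBIC))
cv2.imwrite("pics/hover.png",np.hstack(cs))
```

```text
[ 589.20236857 -252.36274135  345.19891394] [-3.14152986e+00 -3.13367491e-04  1.63380825e+00] [ 0.46579489 -0.54798089 -0.85933355] 29.288285638884275
scene [202.94090899 163.95866022]
scene [197.86063458 144.77985966]
scene [187.02435852 103.87128656]
side [475.21419767 305.43429234]
side [481.79731963 279.49268538]
side [495.71331324 224.65498993]
```

View pics/hover.png

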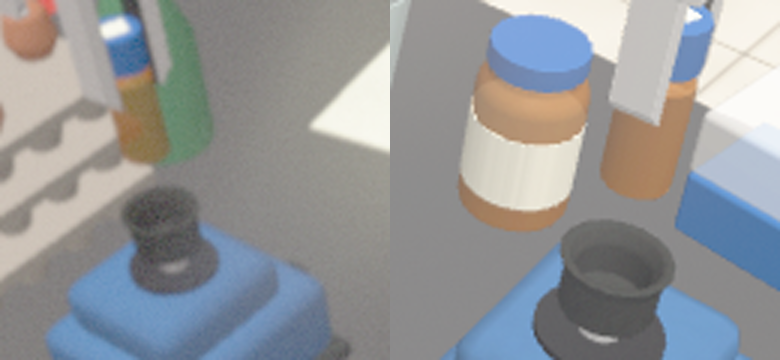

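The vial hangs upright above the cup. In scene its bottom centre is near (198,145), against a predicted (197.9,144.8). In side it is near (483.5,280.5), against a predicted (481.8,279.5), so it may be 1–2 mm off. I'll measure that with masks.

Run:
```python
from h import *
from scipy.optimize import least_squares
V=[];C=[]
for n,bv,bc in (("scene",(180,122,212,143),(185,150,225,172)),("side",(465,255,505,278),(450,290,505,325))):
    m=camera_model(n); f=240/np.tan(np.radians(m["vfov"]/2))
    pr=lambda P,m=m,f=f:(lambda X:f*X[:2]/X[2]+[m["cx"],m["cy"]])(np.array(m["R"])@P+m["t"])
    im=cv2.imread(f"pics/{n}1.png"); hsv=cv2.cvtColor(im,cv2.COLOR_BGR2HSV)
    mk=((hsv[...,0]<22)&(hsv[...,1]>110)); pts=[]
    for y in range(bv[1],bv[3]):
        xs=np.flatnonzero(mk[y,bv[0]:bv[2]])+bv[0]
        if len(xs)>5: pts.append((xs.min(),xs.max(),y))
    print(n,[tuple(map(int,p)) for p in pts]); 
    V.append((pr,np.array([((a+b)/2,y) for a,b,y in pts])))
    dk=(im.max(2)<75)&(hsv[...,1]<110); x0,y0,x1,y1=bc
    bl=max(blobs(dk[y0:y1,x0:x1]),key=lambda b:b[1][4])[1]
    print(" cup blob",bl[0]+x0,bl[1]+y0,bl[2:],"centre col",bl[0]+x0+(bl[2]-1)/2)
def res(p):
    r=[]
    for pr,q in V:
        a,b=pr([p[0],p[1],205]),pr([p[0],p[1],265]); d=(b-a)/np.linalg.norm(b-a)
        e=q-a; r+=list((e[:,0]*d[1]-e[:,1]*d[0])/np.sqrt(len(q)))
    return r
s=least_squares(res,[589,-253],loss="soft_l1",f_scale=.3); print(s.x,np.abs(s.fun).max())
```

```text
scene [(189, 201, 122), (189, 200, 123), (189, 200, 124), (190, 200, 125), (190, 201, 126), (191, 201, 127), (191, 201, 128), (191, 201, 129), (191, 201, 130), (191, 202, 131), (187, 202, 132), (188, 202, 133), (188, 202, 134), (188, 203, 135), (188, 203, 136), (189, 203, 137), (189, 204, 138), (189, 204, 139), (189, 204, 140), (189, 204, 141), (189, 205, 142)]
 cup blob 185 150 [ 40  22 649] centre col 204.5
side [(465, 500, 255), (465, 500, 256), (465, 499, 257), (465, 499, 258), (465, 499, 259), (474, 499, 260), (474, 498, 261), (474, 498, 262), (473, 498, 263), (473, 497, 264), (473, 497, 265), (472, 497, 266), (472, 497, 267), (472, 496, 268), (472, 496, 269), (471, 496, 270), (471, 496, 271), (471, 495, 272), (471, 495, 273), (471, 495, 274), (470, 494, 275), (470, 494, 276), (470, 494, 277)]
 cup blob 450 293 [  46   32 1106] centre col 472.5
[ 586.88040925 -253.27602697] 0.9186258280300147
```

Run:
```python
from h import *
from scipy.optimize import least_squares
V=[]
for n,bv in (("scene",(180,132,212,144)),("side",(465,263,505,279))):
    m=camera_model(n); f=240/np.tan(np.radians(m["vfov"]/2))
    pr=lambda P,m=m,f=f:(lambda X:f*X[:2]/X[2]+[m["cx"],m["cy"]])(np.array(m["R"])@P+m["t"])
    hsv=cv2.cvtColor(cv2.imread(f"pics/{n}1.png"),cv2.COLOR_BGR2HSV)
    mk=((hsv[...,0]<22)&(hsv[...,1]>110)); q=[]
    for y in range(bv[1],bv[3]):
        xs=np.flatnonzero(mk[y,bv[0]:bv[2]])+bv[0]; q.append(((xs.min()+xs.max())/2,y))
    V.append((pr,np.array(q)))
def res(p):
    r=[]
    for pr,q in V:
        a,b=pr([p[0],p[1],205]),pr([p[0],p[1],265]); d=(b-a)/np.linalg.norm(b-a)
        e=q-a; r+=list((e[:,0]*d[1]-e[:,1]*d[0])/np.sqrt(len(q)))
    return r
s=least_squares(res,[589,-253]); print(s.x,np.abs(s.fun).max()); print(read_state()["eef_pos"])
```

```text
[ 589.52786777 -252.74026928] 0.11918511132086271
[ 589.22192272 -252.62025449  345.46963115]
```

Call:
{"fn": "carry_out", "kwargs": {"slide": [[-0.0015,-0.0035,-0.04],[-0.0015,-0.0035,-0.08],[-0.0015,-0.0035,-0.12],[-0.0015,-0.0035,-0.15],[-0.0015,-0.0035,-0.17],[-0.0015,-0.0035,-0.18],[-0.0015,-0.0035,-0.18],[-0.0015,-0.0035,-0.18]], "dr": [[0,0,0],[0,0,0],[0,0,0],[0,0,0],[0,0,0],[0,0,0],[0,0,0],[0,0,0]], "gripper": [0,0,0,0,0,0,0,0]}}

```text
clock: 6.75
eef_pos: [588.8, -254.7, 300.3]
eef_rot: [3.141, 0.0, 1.633]
wrist_force: [0.5, -0.2, 0.2]
finger_gap: 29.3
finger_force: 40.0
```

Call:
{"fn": "carry_out", "kwargs": {"slide": [[0,0,-0.01],[0,0,-0.02],[0,0,-0.03],[0,0,-0.04],[0,0,-0.05],[0,0,-0.06],[0,0,-0.065],[0,0,-0.065]], "dr": [[0,0,0],[0,0,0],[0,0,0],[0,0,0],[0,0,0],[0,0,0],[0,0,0],[0,0,0]], "gripper": [0,0,0,0,0,0,0,0]}}

```text
clock: 7.42
eef_pos: [589.1, -254.3, 284.0]
eef_rot: [3.14, -0.0, 1.633]
wrist_force: [3.9, 4.6, 1.4]
finger_gap: 29.7
finger_force: 40.0
```

```bash
cat > st.py <<'E'
from h import *
r=[]
for i in range(4): s=read_state(); r.append(np.r_[s["eef_pos"],s["wrist_force"],s["moment"]]); camera("wrist")
print(np.round(np.mean(r,0),2),np.round(np.std(r,0),2),s["clock"])
E
python3 st.py
```

```text
[ 5.8914e+02 -2.5424e+02  2.8402e+02  4.0700e+00  4.1600e+00  1.7700e+00
  7.4000e-01 -7.9000e-01  2.0000e-02] [0.01 0.02 0.02 0.4  0.4  0.19 0.02 0.02 0.01] 7.5667
```

Side contact of about 4 N in both +x and +y, so the vial is touching the wall. I'll shift 0.75 mm each way.

Call:
{"fn": "carry_out", "kwargs": {"slide": [[0.003,0.003,0],[0.003,0.003,0],[0.003,0.003,0]], "dr": [[0,0,0],[0,0,0],[0,0,0]], "gripper": [0,0,0]}}

```text
clock: 7.87
eef_pos: [589.5, -253.9, 283.6]
eef_rot: [-3.141, -0.0, 1.633]
wrist_force: [0.9, 1.0, -0.5]
finger_gap: 29.4
finger_force: 40.0
```

```bash
python3 st.py
```

```text
[ 5.8945e+02 -2.5392e+02  2.8360e+02  9.2000e-01  1.2400e+00 -9.8000e-01
  2.7000e-01 -2.1000e-01  0.0000e+00] [0.01 0.01 0.02 0.23 0.5  0.82 0.03 0.01 0.03] 8.0167
```

Call:
{"fn": "carry_out", "kwargs": {"slide": [[0.002,0.002,0],[0.004,0.004,0],[0.004,0.004,0],[0.004,0.004,-0.01],[0.004,0.004,-0.02],[0.004,0.004,-0.02]], "dr": [[0,0,0],[0,0,0],[0,0,0],[0,0,0],[0,0,0],[0,0,0]], "gripper": [0,0,0,0,0,0]}}

```text
clock: 8.57
eef_pos: [590.3, -252.9, 278.1]
eef_rot: [-3.141, -0.0, 1.633]
wrist_force: [-1.0, -0.4, -1.1]
finger_gap: 29.5
finger_force: 40.0
```

```bash
python3 st.py
```

```text
[ 5.9042e+02 -2.5293e+02  2.7852e+02 -6.0000e-02 -2.0000e-02 -9.0000e-01
 -4.0000e-02  6.0000e-02  2.0000e-02] [0.06 0.01 0.28 0.64 0.25 0.15 0.02 0.02 0.01] 8.7167
```

Free of side load now. Creeping down to the floor.

Call:
{"fn": "carry_out", "kwargs": {"slide": [[0,0,-0.004],[0,0,-0.008],[0,0,-0.012],[0,0,-0.012],[0,0,-0.012]], "dr": [[0,0,0],[0,0,0],[0,0,0],[0,0,0],[0,0,0]], "gripper": [0,0,0,0,0]}}

```text
clock: 9.18
eef_pos: [590.5, -252.9, 275.8]
eef_rot: [-3.141, -0.0, 1.633]
wrist_force: [0.4, -0.1, -0.7]
finger_gap: 29.3
finger_force: 40.0
```

```bash
python3 st.py
```

```text
[ 5.9050e+02 -2.5294e+02  2.7589e+02 -4.0000e-02  4.0000e-02 -9.9000e-01
 -8.0000e-02  7.0000e-02  2.0000e-02] [0.02 0.01 0.06 0.46 0.11 0.17 0.02 0.02 0.01] 9.3333
```

Call:
{"fn": "carry_out", "kwargs": {"slide": [[0,0,-0.004],[0,0,-0.008],[0,0,-0.008],[0,0,-0.008]], "dr": [[0,0,0],[0,0,0],[0,0,0],[0,0,0]], "gripper": [0,0,0,0]}}

```text
clock: 9.72
eef_pos: [590.5, -253.0, 274.2]
eef_rot: [3.141, 0.0, 1.633]
wrist_force: [-0.6, 0.2, 3.2]
finger_gap: 29.4
finger_force: 40.0
```

```bash
python3 st.py
```

```text
[ 5.9055e+02 -2.5295e+02  2.7419e+02 -4.3000e-01  7.0000e-02  2.5000e+00
 -2.0000e-02  1.3000e-01 -0.0000e+00] [0.01 0.01 0.04 0.11 0.18 0.49 0.01 0.01 0.04] 9.8667
```

Floor contact: about 3.4 N net, so the cup is just moving. Pressing on.

Call:
{"fn": "carry_out", "kwargs": {"slide": [[0,0,-0.004],[0,0,-0.008],[0,0,-0.012],[0,0,-0.016],[0,0,-0.016],[0,0,-0.016]], "dr": [[0,0,0],[0,0,0],[0,0,0],[0,0,0],[0,0,0],[0,0,0]], "gripper": [0,0,0,0,0,0]}}

```text
clock: 10.42
eef_pos: [590.6, -252.9, 270.2]
eef_rot: [3.141, 0.0, 1.633]
wrist_force: [-0.8, 1.2, 5.6]
finger_gap: 29.2
finger_force: 40.0
```

```bash
python3 st.py
```

```text
[ 5.9056e+02 -2.5296e+02  2.7023e+02 -1.0000e+00  2.8000e-01  6.1400e+00
  1.0000e-02  2.7000e-01 -4.0000e-02] [0.01 0.01 0.02 0.42 0.69 0.35 0.02 0.03 0.03] 10.5667
```

Call:
{"fn": "carry_out", "kwargs": {"slide": [[0,0,-0.003],[0,0,-0.005],[0,0,-0.005],[0,0,-0.005],[0,0,-0.005]], "dr": [[0,0,0],[0,0,0],[0,0,0],[0,0,0],[0,0,0]], "gripper": [0,0,0,0,0]}}

```text
clock: 11.03
eef_pos: [590.6, -253.0, 269.2]
eef_rot: [3.141, 0.0, 1.633]
wrist_force: [-0.7, 0.5, 7.3]
finger_gap: 29.6
finger_force: 40.0
```

```bash
python3 st.py
python3 - <<'E'
from h import *
cs=[]
for n,x,y in (("scene",150,95),("side",400,220)):
    im=camera(n)[:,:,::-1]; cv2.imwrite(f"pics/{n}2.png",im)
    old=cv2.imread(f"pics/{n}1.png")
    for k in (old,im): cs.append(cv2.resize(np.clip((k[y:y+120,x:x+130]/255.)**.5*255,0,255).astype(np.uint8),(312,288),interpolation=cv2.INTER_CUBIC))
cv2.imwrite("pics/fin.png",np.vstack([np.hstack(cs[:2]),np.hstack(cs[2:])]))
E
```

```text
[ 5.9055e+02 -2.5297e+02  2.6914e+02 -1.1400e+00  5.6000e-01  7.4000e+00
  5.0000e-02  3.6000e-01  1.0000e-02] [0.01 0.01 0.01 0.47 0.27 0.25 0.02 0.03 0.05] 11.1833
```

View pics/fin.png

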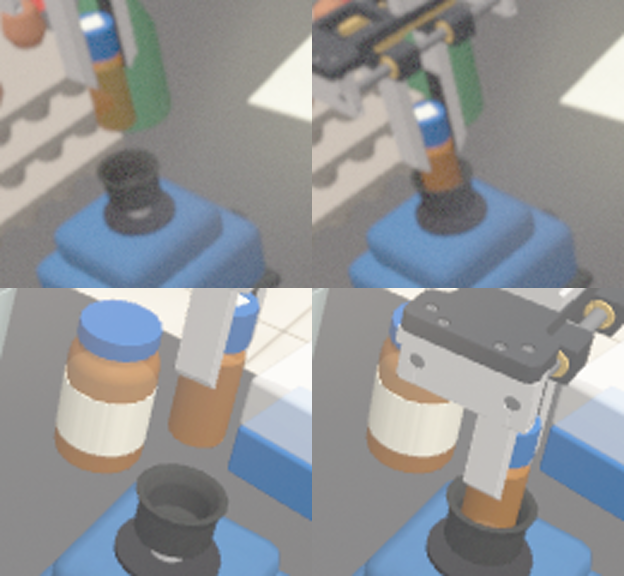

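The pictures show the vial upright in the cup, with the rim pushed down and the jar untouched. The force (8.3 N net) and the travel both put the cup about 6 mm down.

```bash
python3 -c "
from cell import *
print(sign_off())"
```

```text
the job is handed in; nothing more can be done
None
```

The 30 mm vial stands upright on the cup floor, still gripped, holding the cup about 6 mm down (8.3 N net by the wrist force); the job is handed in at about 11 s of the 38 s allowed.

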